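# Unweight a glued bearing block and present it to the inspection camera

## Robot

A 6-joint arm with a two-finger parallel gripper is mounted at the origin on the work surface. World frame = base frame: x ahead of the robot, y to its left, z up, the work surface at z = 0. Lengths are in m, angles in rad, forces in N, time in s.
With the tool pointing down it reaches from about 0.375 to 0.975 m from the base axis. Payload 3.8 kg.
Tool frame: the origin (TCP) lies midway between the tips of the shut fingers; the grasp point (between the pads) lies 19 mm behind it; x points along the fingers, y is the direction in which the jaws open and shut, and the axes are right-handed (so a half turn about x gives the same grasp; the last joint's range is limited). The gripper opens to 88 mm and grips with 3 to 60 N. Pads are 18 mm wide; open, the fingers measure 123 mm over their backs; the gripper's body (75 mm by 187 mm) begins 45 mm behind the grasp point.
Start: joints at [-1.196, 0.264, 1.604, -0, 1.274, -0.037], TCP at [0.27, -0.619, 0.239] pointing down, gripper open.
Joint ranges: [-2.63, 2.63], [-0.94, 2.18], [0.31, 2.57], [-1.31, 4.45], [0, 2.66], [-2.55, 2.55]. Speed limits (rad/s): [2.57, 2.57, 3.14, 3.14, 3.14, 3.14].

## Interface

Orientations are given as a rotation vector (axis times angle).
In Python, from cell import manip, inverse_kinematics, cams, order gives the robot as it stands. Calls block until the motion is done:
- manip.move_pose(position, orientation): joint-space move of the TCP to a pose.
- manip.move_linear(position, rate=0.15, rot=None): straight line of the TCP; rot=None keeps the orientation; rate is the mean speed in m/s.
- manip.set_joints(angles): joint-space move.
- manip.set_gripper(opening, force=None): finger opening in m; force is the grip in N (None keeps the last); returns when the fingers have stopped.
- manip.dwell(seconds).
- inverse_kinematics(position, orientation): joint angles nearest the present ones, or None.
- manip.state(): the state.
- cams.capture(name): name is "side" or "top" or "wrist"; returns a dict with "image" (480x640x3 uint8, blue, green, red), "z_map" (480x640 float32, m along the optical axis (not along the pixel's ray), 0 where there is no reading), "intrinsics" (3x3 intrinsics, pixels), "k1" (the pictures are not rectified: a ray, as slopes to the right and down, at radius r is drawn at 1 + k1 r^2 times it, then the intrinsics apply), "position" and "orientation" of the camera in the world; the wrist camera has in their place "T_tool_cam" (4x4, takes a point from camera to tool coordinates, whose origin is the TCP and whose axes are the tool frame's). Camera axes: x right, y down, z forward; pixel columns grow to the right and rows downward; lengths in m; the calibration is good to about 2 mm. A picture is of the moment at which its call begins: read the wrist's pose just before it.
A pose or a line that the arm cannot do raises manip.IKError and nothing moves.
- order.close_job(): hands the job in, once; it reports no verdict.
The state is a dict: "clock": time; "joint_pos": joint angles; "joint_velocities": joint speeds; "tau": joint torques, N m; "tool_pos": TCP position; "tcp_rot": TCP orientation; "contact_force": force on the tool from outside, world axes, zero at the start; "moment": the same for the moment, N m; "gripper_width": finger opening in m.
Only numpy, scipy, OpenCV 4.12 (cv2) and the standard library are available. Lean on these libraries where they do the work, as an engineer would, in place of code of your own. Each camera call takes 0.05 s, during which the arm holds its last target. There are 200 camera calls.

## Task

The glue on the plywood bearing block in the jig has set: lift the weighting canister off it by its handle and stand it upright in the middle of the cork mat, without dropping it. Then take the block out of the jig and hold it up to the inspection camera, right way up as the tilted camera sees it, with the metal bush facing squarely into the lens, centred on the lens axis and 12 cm in front of the lens. Finish there, still holding the block steady in the air; do not touch the camera or its stand, do not drop the block, and leave the other things on the bench where they are.

Things in the scene. Friction and masses are not known exactly. Their poses are not given: they have to be found in the camera images.
- canister: Round lidded steel canister with a fixed upright bail handle over the top, about 0.5 kg (0.35 to 0.7). Body 72 mm diameter (lid rim 76 mm), 70 mm high. Origin: centre of its underside, z up. The handle is a horizontal round bar 10 mm thick along the canister's own x axis, straight for 62 mm, its centre line 113 mm above the underside; two posts at x = +-36.5 mm carry it; 38 mm free below the bar. At the start it stands on top of the block.
- canister_grip (a point): Middle of the canister's handle bar, 113 mm above its underside; axes as the canister's.
- cork_mat: Thin square cork mat fixed to the bench, 120 x 120 mm, 4 mm thick: where the canister goes. Origin: centre of its underside.
- jig: Gluing jig fixed to the bench: plywood base 130 x 100 mm, 9 mm thick, with plain low wooden fences 8 mm high (tops 17 mm above the bench) loosely round the block (about 1.5 mm play); no clamp. Origin: centre of its underside. The block stands in it with the same axes, its origin 9 mm above the jig's.
- block: Laminated plywood bearing block, loose in the jig, about 0.1 kg. Main body 48 mm (x) by 40 mm (y) by 44 mm high, origin at the centre of the main body's underside, z up. On its -x end a lower tail, 20 mm long, 40 mm wide, 22 mm high. On its +x end a round aluminium bush, 24 mm diameter, stands 6 mm proud with its axis 30 mm above the underside. It can be gripped across its 40 mm width (y); top 53 mm above the bench in the jig.
- bush_face (a point): Centre of the bush's outer face, at x = 30, y = 0, z = 30 mm in the block's frame; the bush points along the block's +x. Axes as the block's.
- camera: Inspection camera: small black camera (46 x 50 x 46 mm) with a round lens of 36 mm diameter, on a column stand at the robot's right, clamped at a height that varies. Origin: centre of the lens's front glass. Its y axis is the lens axis, pointing out of the lens, 20 degrees below level; x is to the camera's right, level; z is the camera's up, leaning 20 degrees forward of vertical. So the block's +x must point along the camera's -y, and the block's z along the camera's z.
- view_point (a point): Point in the air on the lens axis, 120 mm in front of the lens: where the bush's face must be. Axes as the camera's.
- camera_stand: Fixed stand of the camera: base plate 120 x 120 x 12 mm and an upright 18 mm column, 362 mm high, 100 mm behind the stand's origin (on its -y side). The origin is at bench level, below and about 10 mm ahead of the lens, at the middle of the base plate's front edge. The camera looks along the stand's +y.
- link_long: Bystander: flat plywood link, 142 x 22 x 6 mm. Origin: centre of its underside.
- link_short: Bystander: flat plywood link, 92 x 22 x 6 mm. Origin: centre of its underside.
- servo: Bystander: small black servo motor, 54 x 20 x 41 mm. Origin: centre of its underside.
- offcut: Bystander: plywood offcut with a round hole, 70 x 50 x 6 mm. Origin: centre of its underside.
- glue_bottle: Bystander: white glue bottle, 48 mm diameter, 120 mm high. Origin: centre of its underside.
- tape_roll: Bystander: roll of tape lying flat, 90 mm diameter, 24 mm high. Origin: centre of its underside.
- screwdriver: Bystander: screwdriver lying on the bench. Origin: its underside.
Not all that is in view belongs to the job. There is more than one size of the block; the job needs the smaller.

How it is judged:
By the outcome, as a careful person would: the job done as asked, in the order asked, and still so for the second after the job is handed in, while the arm keeps its last pose, push and grip.
It also fails if it takes over 64 s, if anything falls off the work surface, if the arm or the gripper's body presses on something with over 40 N, if the wrist force passes 120 N, or if a joint passes its speed limit or range.

## Working session

There is one attempt and no reset: what is moved stays moved. The work goes in short steps, each a Python script; the robot and the scene stay as the last script left them, time stands still between calls to the robot, and variables do not carry over. Pictures are saved under pics/ and viewed, about 8 in all and at most 12, crops included, and the job is handed in when it is done.

```bash
ls; mkdir -p pics
cat > h.py <<'E'
import numpy as np, cv2
from scipy.spatial.transform import Rotation as R
from cell import manip, inverse_kinematics, cams, order
def grab(name):
    s=manip.state(); c=cams.capture(name)
    if name=="wrist":
        T=np.eye(4);T[:3,:3]=R.from_rotvec(s["tcp_rot"]).as_matrix();T[:3,3]=s["tool_pos"]
        W=T@np.array(c["T_tool_cam"])
    else:
        W=np.eye(4);o=np.array(c["orientation"]);W[:3,:3]=o if o.shape==(3,3) else R.from_rotvec(o).as_matrix();W[:3,3]=c["position"]
    c["W"]=W; return c
def slopes(c,uv):
    uv=np.atleast_2d(np.array(uv,float))
    return cv2.undistortPoints(uv.reshape(-1,1,2),np.array(c["intrinsics"]),np.array([c["k1"],0,0,0,0.])).reshape(-1,2)
def onplane(c,uv,z):
    s=slopes(c,uv);d=np.c_[s,np.ones(len(s))]@c["W"][:3,:3].T;o=c["W"][:3,3]
    return o+d*((z-o[2])/d[:,2])[:,None]
def cloud(c):
    h,w=c["z_map"].shape;v,u=np.mgrid[:h,:w]
    s=slopes(c,np.c_[u.ravel(),v.ravel()]);z=c["z_map"].ravel()[:,None]
    return (np.c_[s*z,z]@c["W"][:3,:3].T+c["W"][:3,3]).reshape(h,w,3)
E
python3 - <<'E'
from h import *
import pickle
print(manip.state())
d={}
for n in("top","side","wrist"):
    c=grab(n);d[n]=c;cv2.imwrite(f"pics/{n}0.png",c["image"]);print(n,c["W"].round(3),c["k1"],c["intrinsics"],(c["z_map"]>0).mean())
pickle.dump(d,open("d0.pkl","wb"))
E
```

```text
pics
{'clock': 0.0, 'joint_pos': array([-1.19588603e+00,  2.64734564e-01,  1.60530125e+00, -6.07587363e-05,
        1.27371275e+00, -3.68722401e-02]), 'joint_velocities': array([ 0.00061738, -0.00124757, -0.00021292,  0.00092226,  0.00157489,
       -0.00091585]), 'tau': array([-2.64722112e-04, -5.02103090e+01, -3.56878781e+01,  7.26032909e-02,
        2.93286284e-02, -2.09563173e-04]), 'tool_pos': array([ 0.26991174, -0.61794191,  0.23743982]), 'tcp_rot': array([ 1.99504722,  0.41893134, -1.99590322]), 'contact_force': array([-0.01478572, -0.99503112, -0.21404458]), 'moment': array([-0.04033814,  0.01767357,  0.02070588]), 'gripper_width': 0.08824282864772126}
top [[-0.01  -0.992  0.124  0.436]
 [-1.     0.011  0.007 -0.115]
 [-0.008 -0.124 -0.992  1.591]
 [ 0.     0.     0.     1.   ]] -0.06244852877684023 [[524.24844602   0.         326.4513333 ]
 [  0.         524.24844602 236.27312761]
 [  0.           0.           1.        ]] 0.9959244791666667
side [[-0.974 -0.149  0.168  0.399]
 [-0.224  0.597 -0.77   0.811]
 [ 0.014 -0.788 -0.616  0.876]
 [ 0.     0.     0.     1.   ]] -0.008137116076656865 [[459.21179138   0.         307.99861032]
 [  0.         459.21179138 237.60038456]
 [  0.           0.           1.        ]] 0.9960546875
wrist [[ 0.4   -0.883 -0.244  0.333]
 [-0.917 -0.386 -0.105 -0.591]
 [-0.001  0.266 -0.964  0.384]
 [ 0.     0.     0.     1.   ]] -0.07471071187223291 [[370.58211048   0.         321.5529101 ]
 [  0.         370.58211048 245.2938401 ]
 [  0.           0.           1.        ]] 0.989599609375
```

View pics/top0.png

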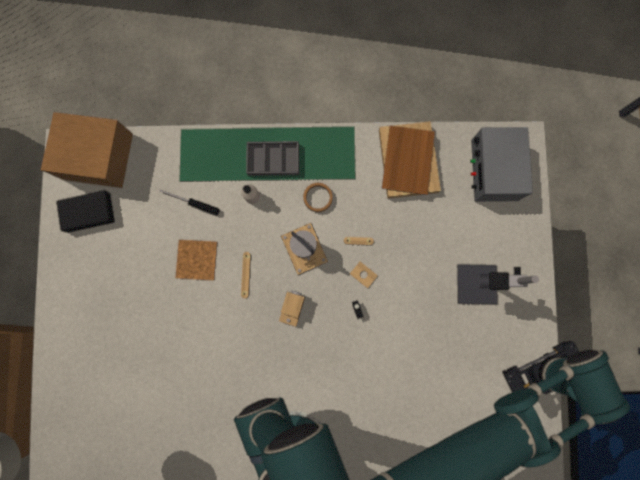

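View pics/side0.png

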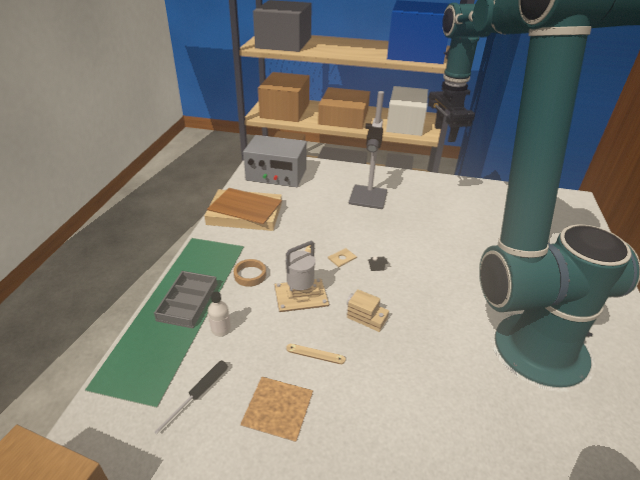

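The top view shows the canister at (302,240) on the jig (304,248), the mat at (196,260), the camera at (498,281) on its plate (477,284), and a larger decoy block at (292,308). The side view agrees. Next I'll get rough coordinates.

Run:
```python
from h import *
import pickle
d=pickle.load(open("d0.pkl","rb"))
c=d["top"];P=cloud(c)
for n,uv,z in[("mat",(196,260),.004),("jig",(304,248),.009),("decoy",(292,308),.06),("stand",(477,284),.012)]: print(n,onplane(c,uv,z)[0].round(3))
# heights
def reg(c,P,x0,x1,y0,y1,z0,z1):
    m=(P[...,0]>x0)&(P[...,0]<x1)&(P[...,1]>y0)&(P[...,1]<y1)&(P[...,2]>z0)&(P[...,2]<z1);return P[m]
S=cloud(d["side"])
j=onplane(c,(304,245),.1)[0]
for nm,Q in(("top",P),("side",S)):
    q=reg(d[nm],Q,j[0]-.1,j[0]+.1,j[1]-.1,j[1]+.1,.145,.3)
    print(nm,"handle",len(q),q.mean(0) if len(q) else 0,q.max(0),np.linalg.svd(q[:,:2]-q[:,:2].mean(0),full_matrices=False)[2][0])
s=onplane(c,(477,284),.012)[0]
for nm,Q in(("top",P),("side",S)):
    q=reg(d[nm],Q,s[0]-.1,s[0]+.1,s[1]-.15,s[1]+.1,.1,.5)
    print(nm,"cam",len(q),q.min(0),q.max(0));
    for z in np.arange(.1,.5,.04):
        r=q[(q[:,2]>z)&(q[:,2]<z+.04)]
        if len(r):print(round(z,2),len(r),r.min(0).round(3),r.max(0).round(3))
    q=reg(d[nm],Q,s[0]-.15,s[0]+.15,s[1]-.15,s[1]+.15,.006,.03); print("plate",q.min(0),q.max(0),len(q))
```

```text
mat [0.566 0.294 0.004]
jig [ 0.599 -0.036  0.009]
decoy [ 0.419 -0.003  0.06 ]
stand [ 0.483 -0.557  0.012]
top handle 108 [ 0.59882023 -0.0392083   0.16795021] [ 0.62736986 -0.00770809  0.17879072] [-0.68522633 -0.72833019]
side handle 163 [ 0.60546964 -0.03189525  0.1648241 ] [ 0.63402807 -0.00096747  0.17497779] [0.69056189 0.7232733 ]
top cam 843 [ 0.46236471 -0.61717294  0.21283333] [ 0.51873948 -0.50089514  0.36815534]
0.18 4 [ 0.469 -0.511  0.213] [ 0.501 -0.505  0.22 ]
0.22 554 [ 0.462 -0.617  0.22 ] [ 0.519 -0.501  0.26 ]
0.26 164 [ 0.462 -0.613  0.26 ] [ 0.508 -0.551  0.3  ]
0.3 47 [ 0.475 -0.595  0.301] [ 0.493 -0.587  0.34 ]
0.34 74 [ 0.476 -0.606  0.34 ] [ 0.493 -0.586  0.368]
plate [ 0.33409132 -0.70640879  0.00600168] [ 0.63342179 -0.40651277  0.02417054] 1707
side cam 722 [ 0.46450669 -0.61164558  0.10079257] [ 0.5243556  -0.49474941  0.36473947]
0.1 57 [ 0.478 -0.599  0.101] [ 0.496 -0.579  0.14 ]
0.14 31 [ 0.478 -0.597  0.14 ] [ 0.494 -0.579  0.162]
0.18 57 [ 0.465 -0.567  0.2  ] [ 0.509 -0.502  0.22 ]
0.22 333 [ 0.465 -0.604  0.22 ] [ 0.524 -0.495  0.26 ]
0.26 119 [ 0.465 -0.612  0.26 ] [ 0.508 -0.551  0.299]
0.3 72 [ 0.478 -0.602  0.301] [ 0.496 -0.581  0.34 ]
0.34 53 [ 0.478 -0.602  0.34 ] [ 0.495 -0.585  0.365]
plate [ 0.35072652 -0.70470503  0.006037  ] [ 0.62901771 -0.42670134  0.02941819] 701
```

```bash
cat >> h.py <<'E'
def rotv(x,y):
    x=np.array(x,float);x/=np.linalg.norm(x);y=np.array(y,float);y-=x*(x@y);y/=np.linalg.norm(y)
    return R.from_matrix(np.c_[x,y,np.cross(x,y)]).as_rotvec()
def best(p,x,y):
    "of the two half-turn grasps, the reachable one with last joint nearest zero"
    o=[]
    for s in(1,-1):
        q=inverse_kinematics(p,rotv(x,s*np.array(y)))
        if q is not None:o.append((abs(q[5])+.2*abs(q[3]),s,q))
    o.sort(key=lambda t:t[0]); 
    return rotv(x,o[0][1]*np.array(y)),o
E
python3 - <<'E'
from h import *
import pickle
d=pickle.load(open("d0.pkl","rb"))
print(np.array(cams.capture("wrist")["T_tool_cam"]).round(3))
p=[.60,-.036,.32]
r,o=best(p,[0,0,-1],[-.724,.69,0])
for t in o:print(t[1],t[2].round(2))
# feasibility of final
g=np.array([.485,-.35,.19])
s,c_=np.sin(.349),np.cos(.349)
for t in best(g,[0,-s,-c_],[1,0,0])[1]:print("final",t[1],t[2].round(2))
manip.move_pose(p,r)
c=grab("wrist");pickle.dump(c,open("w1.pkl","wb"));cv2.imwrite("pics/w1.png",c["image"]);print(manip.state()["clock"],manip.state()["contact_force"])
E
```

```text
[[-0.001 -0.266  0.964 -0.146]
 [ 1.    -0.     0.     0.   ]
 [ 0.     0.964  0.266 -0.069]
 [ 0.     0.     0.     1.   ]]
-1 [-0.1   0.09  1.66  0.    1.39  0.66]
1 [-0.1   0.09  1.66 -0.    1.39 -2.48]
final 1 [-0.5   0.06  1.97 -0.37  0.97 -0.3 ]
2.65 [-0.43684016  0.39629737 -0.22972051]
```

View pics/w1.png

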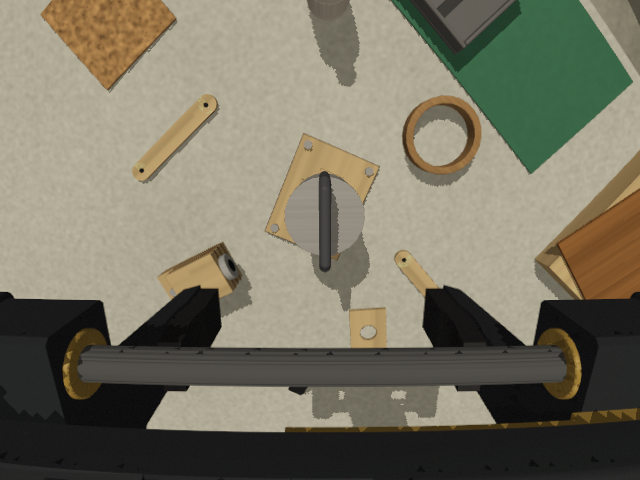

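The wrist view shows the bar running from about (324,175) to (325,270), almost aligned with the jaw plane. The lid is centred at (325,216), and the jig's long axis is at about 20° to the bar.

Run:
```python
from h import *
import pickle
c=pickle.load(open("w1.pkl","rb"));im=c["image"]
m=(im.max(2)<75).astype(np.uint8);m[:, :305]=0;m[:,345:]=0;m[:165]=0;m[280:]=0
n,l,st,ce=cv2.connectedComponentsWithStats(m);k=1+np.argmax(st[1:,4]);print(st[k])
P=cloud(c);w=(l==k);v,u=np.nonzero(w);zs=P[w][:,2];print(np.percentile(zs,[5,25,50,75,95]).round(4))
uv=np.c_[u,v].astype(float);q=onplane(c,uv,.169)[:,:2]
rect=cv2.minAreaRect(q.astype(np.float32));print(rect)
# cloud based: points high
h=P[(P[...,2]>.158)&(P[...,2]<.185)&w];print("cloud",len(h),h.mean(0))
# lid centre
z=P[...,2];lm=((z>.115)&(z<.133)&(np.abs(P[...,0]-.6)<.06)&(np.abs(P[...,1]+.036)<.06)&(im.min(2)>80)).astype(np.uint8)
cn=max(cv2.findContours(cv2.morphologyEx(lm,cv2.MORPH_CLOSE,np.ones((25,25))),cv2.RETR_EXTERNAL,cv2.CHAIN_APPROX_NONE)[0],key=len)
(e,r)=cv2.minEnclosingCircle(cn);print("lid",e,r,onplane(c,[e],.123), "z med",np.median(z[lm>0]))
# bar line
vx=cv2.fitLine(q.astype(np.float32),cv2.DIST_L2,0,.01,.01).ravel();print("line",vx)
# bench z
b=P[(np.abs(P[...,0]-.5)<.03)&(np.abs(P[...,1]-.1)<.03)];print("bench",np.median(b[:,2]))
# mat
t=grab("top");hsv=cv2.cvtColor(t["image"],cv2.COLOR_BGR2HSV)
mk=np.zeros(hsv.shape[:2],np.uint8);mk[230:290,165:228]=(hsv[230:290,165:228,1]>90)
cn=max(cv2.findContours(mk,0,1)[0],key=cv2.contourArea);rr=cv2.minAreaRect(cn);print(rr,onplane(t,[rr[0]],.004))
s=grab("side");hsv=cv2.cvtColor(s["image"],cv2.COLOR_BGR2HSV)
mk=np.zeros(hsv.shape[:2],np.uint8);mk[370:445,235:320]=(hsv[370:445,235:320,1]>110)
cn=max(cv2.findContours(mk,0,1)[0],key=cv2.contourArea);ap=cv2.approxPolyDP(cn,8,True);
w4=onplane(s,ap.reshape(-1,2),.004);print(w4.round(3),w4.mean(0))
```

```text
[ 319  171   13  101 1158]
[0.1612 0.1685 0.1702 0.1711 0.1721]
((0.606291651725769, -0.03537394106388092), (0.08351550996303558, 0.009677170775830746), 46.18983459472656)
cloud 1105 [ 0.6054714  -0.03578738  0.16961529]
lid (324.3123474121094, 215.42681884765625) 40.057437896728516 [[ 0.60429806 -0.03724971  0.123     ]] z med 0.12333338807887598
line [ 0.6880361   0.7256765   0.6064776  -0.03472339]
bench 0.00020975540201956244
((195.9103546142578, 259.5241394042969), (38.991424560546875, 38.756534576416016), 3.3664603233337402) [[0.56709179 0.29474132 0.004     ]]
[[0.623 0.235 0.004]
 [0.631 0.352 0.004]
 [0.516 0.359 0.004]
 [0.51  0.244 0.004]] [0.56992782 0.29737594 0.004     ]
```

Run:
```python
from h import *
import pickle
p=np.array([.6055,-.0360,0]);b=np.array([.688,.7257,0])
r,_=best([*p[:2],.25],[0,0,-1],[-b[1],b[0],0])
manip.move_linear([*p[:2],.20],.15,r)
manip.move_linear([*p[:2],.147],.08)
f0=manip.state()["contact_force"]
manip.set_gripper(0.0,40)
s=manip.state();print("w",s["gripper_width"],s["contact_force"]-f0)
manip.move_linear([*p[:2],.17],.04)
manip.move_linear([*p[:2],.30],.12)
s=manip.state();print(s["contact_force"]-f0,s["moment"],s["gripper_width"],s["clock"],s["tool_pos"])
manip.move_linear([.50,.20,.30],.15)
c=grab("wrist");pickle.dump(c,open("w2.pkl","wb"));cv2.imwrite("pics/w2.png",c["image"])
t=grab("top");pickle.dump(t,open("t2.pkl","wb"));pickle.dump(grab("side"),open("s2.pkl","wb"))
cv2.imwrite("pics/t2.png",np.hstack([cv2.resize(t["image"][200:300,150:350],(600,300),interpolation=1)]))
s=manip.state();print(s["gripper_width"],s["clock"],s["contact_force"]-f0)
```

```text
w 0.008104348551538182 [-0.09974843 -0.41120786  0.4530381 ]
[ 0.19996392 -0.84836584 -7.3195122 ] [ 0.03357261 -0.05017982 -0.002288  ] 0.007965947245411692 7.6583 [ 0.60482414 -0.03595836  0.29860528]
0.008382236608346583 9.6833 [ 0.71700701 -0.31418277 -6.6010002 ]
```

View pics/w2.png

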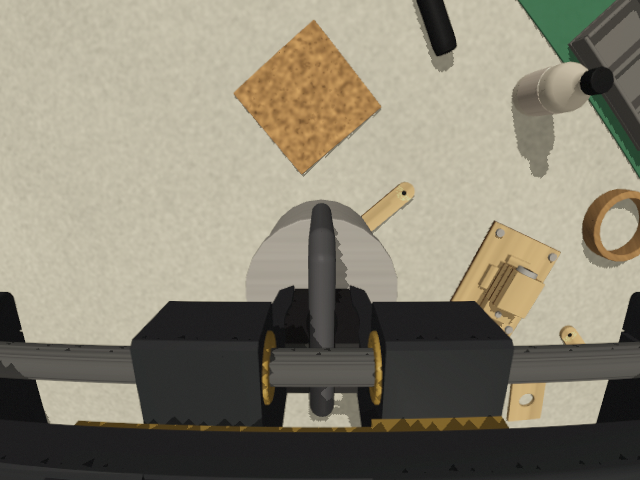

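View pics/t2.png

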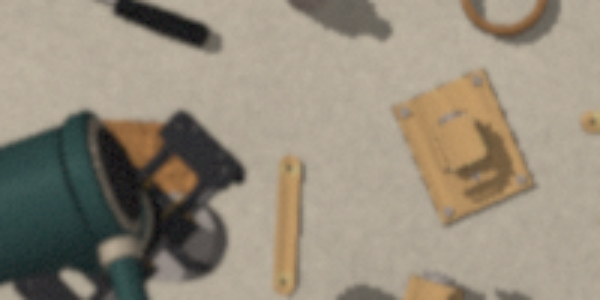

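Holding the canister, the wrist view shows the bar vertical in the frame, the lid symmetric about it, and the mat at (307,97). The block stands free in the jig at (515,285).

Run:
```python
from h import *
import pickle
c=pickle.load(open("w2.pkl","rb"))
hsv=cv2.cvtColor(c["image"],cv2.COLOR_BGR2HSV)
mk=np.zeros(hsv.shape[:2],np.uint8);mk[10:190,220:395]=(hsv[10:190,220:395,1]>100)
cn=max(cv2.findContours(mk,0,1)[0],key=cv2.contourArea);ap=cv2.approxPolyDP(cn,12,True).reshape(-1,2)
w4=onplane(c,ap,.004);print(ap.tolist(),w4.round(4).tolist());m=w4.mean(0)[:2];print(m)
assert len(ap)==4
m=(m+[.567,.2947])/2
manip.move_linear([*m,.20],.15)
manip.move_linear([*m,.115],.10)
f0=manip.state()["contact_force"][2]
z=.1035
while z>.0905:
    manip.move_linear([*m,z],.03);s=manip.state();df=s["contact_force"][2]-f0;print(round(z,4),s["tool_pos"][2].round(4),df.round(2))
    if df>3:break
    z-=.0015
manip.set_gripper(.03);
s=manip.state();print(s["contact_force"],s["gripper_width"],s["clock"])
manip.move_linear([*m,.20],.12)
p=s["tool_pos"]
manip.move_linear([m[0]-.06,m[1]-.12,.32],.2)
c=grab("wrist");pickle.dump(c,open("w3.pkl","wb"));cv2.imwrite("pics/w3.png",c["image"]);print(manip.state()["clock"])
```

```text
[[314, 20], [234, 92], [301, 173], [380, 107]] [[0.633, 0.3497, 0.004], [0.516, 0.3581, 0.004], [0.5073, 0.2406, 0.004], [0.6242, 0.2322, 0.004]]
[0.57012069 0.29516267]
0.1035 0.1031 0.33
0.102 0.102 -0.98
0.1005 0.1004 -0.52
0.099 0.0988 -0.27
0.0975 0.0982 3.35
[-0.55105867 -0.13410395 -0.14471692] 0.029595021661958303 13.9
16.0083
```

View pics/w3.png

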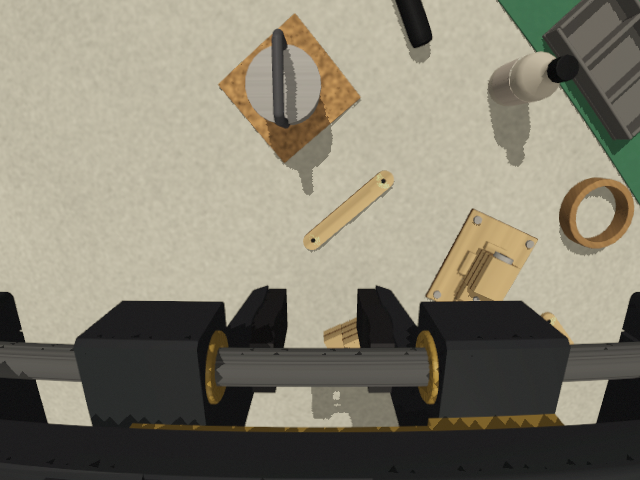

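The canister stands upright at (283,85), central on the mat. The block has its bush end toward (503,258). Next I'll hover over the block for a closer look.

Run:
```python
from h import *
import pickle
c=pickle.load(open("w1.pkl","rb"))
q=onplane(c,[(305,135),(266,230),(380,167)],.009);a=(q[0]-q[1]);a/=np.linalg.norm(a);print(q.round(3),a)
# canister check
c=pickle.load(open("w3.pkl","rb"));P=cloud(c);z=P[...,2]
m=((np.abs(P[...,0]-.57)<.08)&(np.abs(P[...,1]-.295)<.08))
h=P[m&(z>.105)&(z<.13)];print("bar",len(h),h.mean(0).round(4),"lid z",np.percentile(z[m&(z>.06)&(z<.09)],[5,50,95]).round(4))
manip.set_gripper(.088)
y=[-a[1],a[0],0];p=[.603,-.036,.25]
r,o=best(p,[0,0,-1],y)
for t in o:print(t[1],t[2].round(2))
manip.move_pose(p,r)
c=grab("wrist");pickle.dump(c,open("w4.pkl","wb"));cv2.imwrite("pics/w4.png",c["image"]);print(manip.state()["clock"])
P=cloud(c);z=P[...,2]
m=((np.abs(P[...,0]-.603)<.07)&(np.abs(P[...,1]+.036)<.07)&(z>.047)&(z<.06)).astype(np.uint8)
m=cv2.morphologyEx(m,cv2.MORPH_OPEN,np.ones((3,3)))
cn=max(cv2.findContours(m,0,1)[0],key=cv2.contourArea);w=onplane(c,cn.reshape(-1,2),.053)[:,:2]
print("top",cv2.minAreaRect(w.astype(np.float32)),np.median(z[m>0]))
```

```text
[[ 0.64   0.033  0.009]
 [ 0.524 -0.016  0.009]
 [ 0.68  -0.057  0.009]] [0.92263635 0.38567105 0.        ]
bar 1087 [0.5674 0.2923 0.1203] lid z [0.0728 0.0742 0.0757]
-1 [-0.1   0.12  1.75  0.    1.27  1.07]
1 [-0.1   0.12  1.75 -0.    1.27 -2.07]
17.975
top ((0.6037087440490723, -0.03394694626331329), (0.0540853813290596, 0.039598796516656876), 23.4754581451416) 0.053234399493506
```

View pics/w4.png

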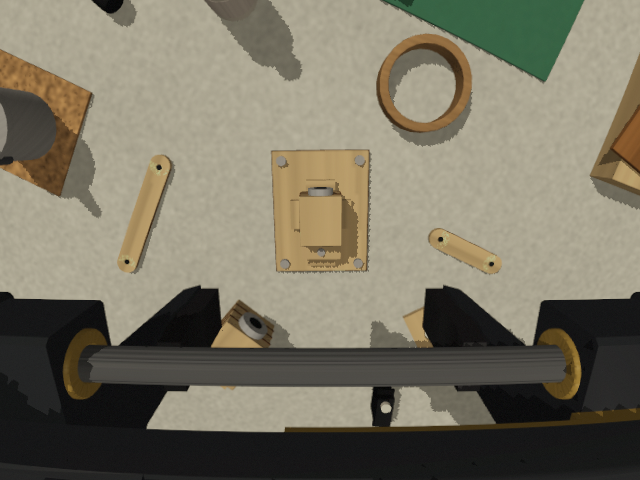

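The wrist view shows the block's top face spanning about (300–341, 195–246), with the bush up at (320,190), so block +x is image-up. Before grasping I'll check reachability. The final pose needs tool y = +block y.

Run:
```python
from h import *
import pickle
c=pickle.load(open("w4.pkl","rb"));print(onplane(c,[(320.5,195),(320.5,246),(300,220),(341,220)],.053).round(4).tolist())
t=pickle.load(open("d0.pkl","rb"))["top"]
g=t["image"].max(2);mk=np.zeros(g.shape,np.uint8);mk[255:312,450:490]=g[255:312,450:490]<100
cn=max(cv2.findContours(mk,0,1)[0],key=cv2.contourArea)
w=onplane(t,cn.reshape(-1,2),.012)[:,:2];f=w[w[:,1]>w[:,1].max()-.006]
print("front edge",np.polyfit(f[:,0],f[:,1],1),f[:,0].min(),f[:,0].max(),f[:,1].mean(),"rect",cv2.minAreaRect(w[w[:,1]>w[:,1].max()-.07].astype(np.float32)))
th=np.deg2rad(23.475);a=np.array([np.cos(th),np.sin(th),0]);b=np.array([-a[1],a[0],0])
for n,p,x,y in [("grasp",[.601,-.0351,.022],[0,0,-1],b),("above",[.601,-.0351,.25],[0,0,-1],b),
  ("look",[.486,-.331,.267],[0,-.866,-.5],[1,0,0]),("fin",[.486,-.35,.19],[0,-.342,-.94],[1,0,0])]:
    for s in(1,-1):
        q=inverse_kinematics(p,rotv(x,s*np.array(y)));print(n,s,None if q is None else q.round(2))
```

```text
[[0.6236, -0.0261, 0.053], [0.5783, -0.0451, 0.053], [0.5943, -0.0174, 0.053], [0.6093, -0.0531, 0.053]]
front edge [-0.02628438 -0.48603306] 0.4273879776682819 0.541452700654111 -0.4987252419158468 rect ((0.48397529125213623, -0.531449556350708), (0.12083128094673157, 0.0694643035531044), 0.06684324890375137)
grasp 1 [-0.1   0.35  1.94 -0.    0.86 -2.08]
grasp -1 [-0.1   0.35  1.94  0.    0.86  1.06]
above 1 [-0.1   0.12  1.75 -0.    1.27 -2.08]
above -1 [-0.1   0.12  1.75  0.    1.27  1.06]
look 1 [-0.13  0.05  2.14 -1.19  1.19  0.5 ]
look -1 None
fin 1 [-0.49  0.06  1.97 -0.37  0.97 -0.3 ]
fin -1 None
```

Run:
```python
from h import *
import pickle
th=np.deg2rad(23.475);a=np.array([np.cos(th),np.sin(th),0]);b=np.array([-a[1],a[0],0])
p=np.array([.601,-.0353,0]);r=rotv([0,0,-1],b)
manip.move_pose([*p[:2],.16],r)
manip.move_linear([*p[:2],.06],.15)
manip.move_linear([*p[:2],.022],.06)
f0=manip.state()["contact_force"]
manip.set_gripper(0.,25)
s=manip.state();print(s["gripper_width"],s["contact_force"]-f0,s["tool_pos"])
manip.move_linear([*p[:2],.05],.04)
manip.move_linear([*p[:2],.26],.15)
s=manip.state();print(s["gripper_width"],s["contact_force"]-f0,s["clock"])
manip.move_pose([.486,-.346,.259],rotv([0,-.766,-.643],[1,0,0]))
manip.dwell(.3)
c=grab("wrist");pickle.dump(c,open("w5.pkl","wb"));cv2.imwrite("pics/w5.png",c["image"])
s=manip.state();print(s["gripper_width"],s["tool_pos"],s["clock"])
```

```text
0.03997052148916815 [-1.30135091  0.05375393  1.63390531] [ 0.60096833 -0.03523953  0.02203   ]
0.03958966988158619 [-0.62853657  0.23883513 -1.3831683 ] 25.4167
0.03965091442139297 [ 0.48607839 -0.34596567  0.25904278] 27.8083
```

View pics/w5.png

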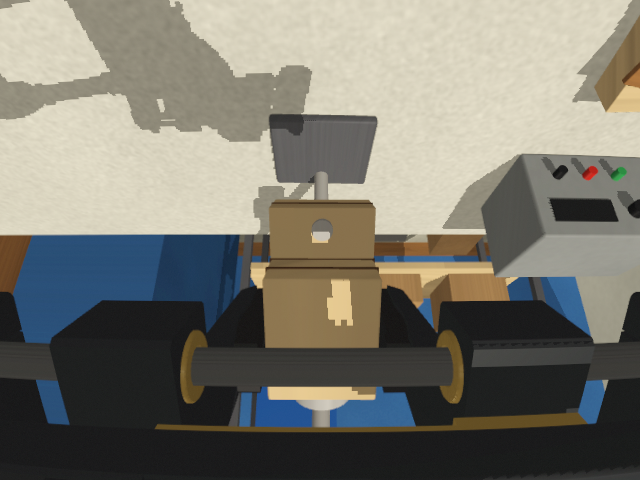

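The held block shows its tail at (322,230) and its main body at (322,330), and it hides the lens. The stand base is visible at (322,150). I'll raise the wrist so the lens falls in the free upper part of the image.

Run:
```python
from h import *
import pickle
L=np.array([.486,-.505,.24]);ok=None
for deg in(75,70,65,60,55,50):
    t=np.deg2rad(deg);x=np.array([0,-np.sin(t),-np.cos(t)]);y=np.array([1.,0,0]);z=np.cross(x,y)
    dr=x-.08*z;dr/=np.linalg.norm(dr)
    cam=L-.36*dr;p=cam+.146*x+.069*z
    q=inverse_kinematics(p,rotv(x,y));print(deg,p.round(3),None if q is None else q.round(2))
    if q is not None and q[3]>-1.28 and ok is None: ok=(p,rotv(x,y))
manip.move_pose(*ok);manip.dwell(.3)
c=grab("wrist");pickle.dump(c,open("w6.pkl","wb"));cv2.imwrite("pics/w6.png",cv2.resize(c["image"][0:240,160:480],(800,600),interpolation=1))
s=manip.state();print(s["gripper_width"],s["tool_pos"],s["clock"])
t=grab("side");pickle.dump(t,open("s6.pkl","wb"))
```

```text
75 [ 0.486 -0.325  0.389] None
70 [ 0.486 -0.338  0.405] [-0.09 -0.05  2.06 -1.29  1.35  0.39]
65 [ 0.486 -0.353  0.419] [-0.14 -0.08  2.01 -1.2   1.3   0.27]
60 [ 0.486 -0.37   0.431] [-0.2  -0.1   1.96 -1.1   1.26  0.15]
55 [ 0.486 -0.387  0.442] [-0.27 -0.11  1.9  -0.99  1.23  0.03]
50 [ 0.486 -0.405  0.452] [-0.34 -0.1   1.83 -0.88  1.21 -0.1 ]
0.03994158824280311 [ 0.48568934 -0.35358329  0.41722975] 28.825
```

View pics/w6.png

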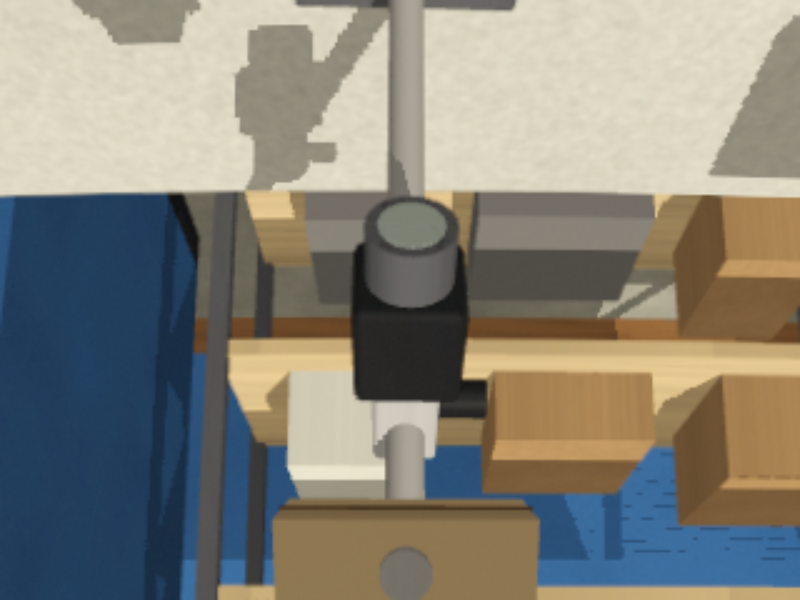

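The lens faces the wrist, with its rim centred at crop (411.5,225), which is about (324.3,89.8) in the full image. The camera body is below it, the column passes behind, and the block's tail is at the bottom.

Run:
```python
from h import *
import pickle
c=pickle.load(open("w6.pkl","rb"));P=cloud(c);im=c["image"]
uv=(324.3,89.9);u,v=324,90
Q=P[v-5:v+6,u-9:u+10].reshape(-1,3)
zc=np.median(c["z_map"][v-5:v+6,u-9:u+10]);s=slopes(c,[uv])[0]
print("lens",(c["W"][:3,:3]@np.array([s[0]*zc,s[1]*zc,zc])+c["W"][:3,3]).round(4),"zc",zc)
n=np.linalg.svd(Q-Q.mean(0))[2][2];n*=np.sign(n[1]);print("normal",n.round(3),"ideal 0,.94,-.342")
# ellipse fit of glass
g=cv2.cvtColor(im,cv2.COLOR_BGR2HSV);gl=((im[...,1].astype(int)>im[...,2]+4)&(im[...,1]>85)).astype(np.uint8);gl[:75]=0;gl[105:]=0;gl[:,:300]=0;gl[:,350:]=0
cn=cv2.findContours(gl,0,1)[0]
if cn:
    cn=max(cn,key=cv2.contourArea);print("ellipse",cv2.fitEllipse(cn),len(cn))
# column x by post rows, midpoints of post in full pixels
for r0 in(45,60,180,186):
    seg=P[r0,300:350];k=(np.abs(seg[:,0]-.486)<.03)&(seg[:,1]<-.55)&(seg[:,1]>-.63);print("post",r0,k.sum(),np.flatnonzero(k)[[0,-1]]+300 if k.any() else 0,seg[k].mean(0).round(4) if k.any() else 0)
# box edges in cloud
m=(P[...,2]>.2)&(P[...,1]<-.505)&(P[...,1]>-.58)&(np.abs(P[...,0]-.486)<.035)&(im.max(2)<60)
B=P[m]
for y in np.arange(-.575,-.505,.01):
    b=B[(B[:,1]>y)&(B[:,1]<y+.01)]
    if len(b)>10:print("box",y.round(3),len(b),np.percentile(b[:,0],[1,99]).round(4),np.percentile(b[:,0],[1,99]).mean().round(4),b[:,2].max().round(3))
w=pickle.load(open("w5.pkl","rb"))
gg=w["image"].max(2);mk=np.zeros(gg.shape,np.uint8);mk[105:190,255:390]=gg[105:190,255:390]<115
ap=onplane(w,[(270,115),(377,117),(366,183),(276,183)],.012);print("plate",ap.round(4).tolist(),np.degrees(np.arctan2(*(ap[1]-ap[0])[[1,0]])))
d=pickle.load(open("d0.pkl","rb"))
for nm,z in(("side",.24),):
    cv2.imwrite("pics/s_cam.png",cv2.resize(d[nm]["image"][85:215,330:430],(600,780)[::-1][:0] or (600,600)))
```

```text
lens [ 0.4882 -0.5065  0.2163] zc 0.34293687
normal [ 0.004  0.546 -0.838] ideal 0,.94,-.342
ellipse ((324.9615783691406, 89.5263900756836), (15.903573036193848, 23.9841365814209), 90.47891235351562) 89
post 45 15 [315 329] [ 0.4858 -0.5904  0.1002]
post 60 15 [315 329] [ 0.4858 -0.5906  0.1214]
post 180 25 [309 333] [ 0.4851 -0.5965  0.2732]
post 186 16 [314 329] [ 0.4857 -0.5901  0.2826]
box -0.575 33 [0.4673 0.5072] 0.4872 0.261
box -0.565 304 [0.4653 0.5093] 0.4873 0.262
box -0.555 312 [0.4655 0.5079] 0.4867 0.258
box -0.545 323 [0.4659 0.5089] 0.4874 0.254
box -0.535 635 [0.4651 0.5099] 0.4875 0.251
box -0.525 321 [0.4658 0.5084] 0.4871 0.248
box -0.515 16 [0.4699 0.5034] 0.4867 0.225
plate [[0.4318, -0.4883, 0.012], [0.5463, -0.4912, 0.012], [0.5479, -0.6165, 0.012], [0.4242, -0.6166, 0.012]] -1.4542706643268186
```

Run:
```python
from h import *
import pickle
for f in("w5","w6"):
    c=pickle.load(open(f+".pkl","rb"));T=np.array(c["T_tool_cam"])
    P=cloud(c);Q=(P-c["W"][:3,3])@c["W"][:3,:3];Q=Q@T[:3,:3].T+T[:3,3]
    m=(Q[...,0]<-.02)&(Q[...,0]>-.04)&(np.abs(Q[...,1])<.016)&(np.abs(Q[...,2])<.02);m[330:]=0
    q=Q[m];A=np.c_[q[:,1:],np.ones(len(q))];k=np.linalg.lstsq(A,q[:,0],rcond=None)[0];k2=k
    print(f,"top",len(q),"dx/dy,dx/dz,x0",k.round(4),np.percentile(q[:,2],[0,100]))
    m2=(np.abs(Q[...,1])<.016)&(np.abs(Q[...,0]+.009)<.008)&(Q[...,2]<-.026)&(Q[...,2]>-.043)
    q=Q[m2];k=np.linalg.lstsq(np.c_[q[:,1:],np.ones(len(q))],q[:,0],rcond=None)[0];print("tail",len(q),k.round(4),q.mean(0).round(4))
    w=(np.abs(Q[...,0]+.031)<.01)|(np.abs(Q[...,0]+.009)<.008);w&=(np.abs(Q[...,1])<.03)&(np.abs(Q[...,2])<.06)
    v=np.nonzero(w[:,322])[0];print("z profile",[(int(r),*Q[r,322,[0,2]].round(4)) for r in v[::6]])
    r=300;u=np.nonzero(np.abs(Q[r,:,0]+.031)<.006)[0];print("y ext",Q[r,u[[0,-1]],1])
```

```text
w5 top 3558 dx/dy,dx/dz,x0 [ 0.0018  0.0099 -0.031 ] [-0.01999733 -0.00525549]
tail 3654 [-0.0045  0.0247 -0.0085] [-0.0094  0.     -0.0347]
z profile [(205, np.float64(-0.0023), np.float64(-0.0444)), (211, np.float64(-0.0083), np.float64(-0.0431)), (217, np.float64(-0.0099), np.float64(-0.0411)), (223, np.float64(-0.0114), np.float64(-0.0391)), (229, np.float64(-0.0117), np.float64(-0.0369)), (235, np.float64(-0.012), np.float64(-0.0347)), (241, np.float64(-0.0094), np.float64(-0.0317)), (247, np.float64(-0.0088), np.float64(-0.0292)), (253, np.float64(-0.0084), np.float64(-0.0266)), (259, np.float64(-0.0108), np.float64(-0.025)), (265, np.float64(-0.0163), np.float64(-0.0244)), (274, np.float64(-0.0267), np.float64(-0.0246)), (280, np.float64(-0.0292), np.float64(-0.0234)), (286, np.float64(-0.0312), np.float64(-0.022)), (292, np.float64(-0.0308), np.float64(-0.0197)), (298, np.float64(-0.0306), np.float64(-0.0174)), (304, np.float64(-0.0303), np.float64(-0.0151)), (310, np.float64(-0.0306), np.float64(-0.013)), (316, np.float64(-0.0315), np.float64(-0.0112)), (322, np.float64(-0.0
[... 1240 characters left out ...]
loat64(-0.0302), np.float64(-0.0213)), (294, np.float64(-0.0314), np.float64(-0.0193)), (300, np.float64(-0.0302), np.float64(-0.0166)), (306, np.float64(-0.0307), np.float64(-0.0146)), (312, np.float64(-0.0321), np.float64(-0.0131)), (318, np.float64(-0.031), np.float64(-0.0103)), (324, np.float64(-0.0315), np.float64(-0.0083)), (330, np.float64(-0.0313), np.float64(-0.0059)), (336, np.float64(-0.0315), np.float64(-0.0037)), (342, np.float64(-0.0314), np.float64(-0.0013)), (387, np.float64(-0.0311), np.float64(0.0174)), (393, np.float64(-0.0311), np.float64(0.02)), (399, np.float64(-0.0302), np.float64(0.0234)), (405, np.float64(-0.0293), np.float64(0.0268))]
y ext [-0.01906502  0.02040544]
```

View pics/s_cam.png

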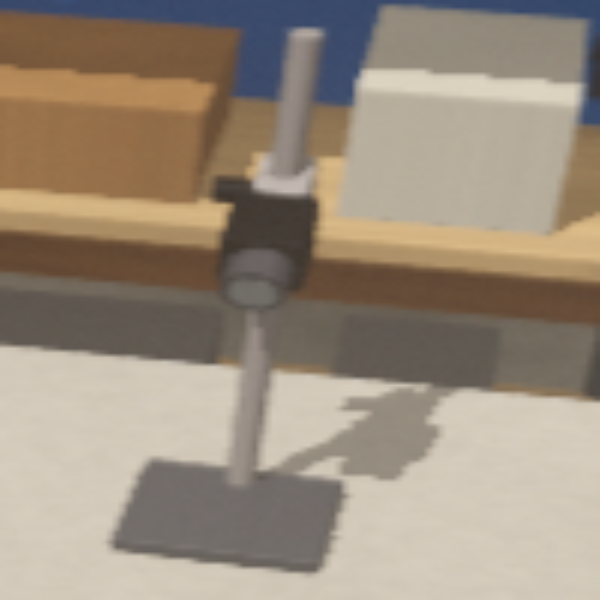

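The side crop puts the lens at about (252,290), which is full-image (372,148). The block sits in the grip within 0.5 mm and 0.5° of nominal. I'll cross-check the lens by triangulation, then approach along the lens axis.

Run:
```python
from h import *
import pickle
c=pickle.load(open("w6.pkl","rb"));s=pickle.load(open("d0.pkl","rb"))["side"]
def ray(c,uv):
    d=c["W"][:3,:3]@np.r_[slopes(c,[uv])[0],1];return c["W"][:3,3],d/np.linalg.norm(d)
(o1,d1),(o2,d2)=ray(c,(324.8,89.7)),ray(s,(371.8,147.5))
k=np.linalg.lstsq(np.c_[d1,-d2],o2-o1,rcond=None)[0];print("tri",(o1+k[0]*d1).round(4),(o2+k[1]*d2).round(4))
L=np.array([.4885,-.5067,.2163])
C=R.from_euler("z",-1.5,degrees=True).as_matrix()@R.from_euler("x",-20,degrees=True).as_matrix()
xd,yd,zd=C.T;print(yd,zd)
rv=rotv(-zd,xd);Rt=R.from_rotvec(rv).as_matrix()
tgt=L+.12*yd;p=tgt-Rt@np.array([-.017,.0004,.0295]);print("view",tgt,"tcp",p)
np.savez("fin.npz",p=p,rv=rv,L=L,C=C)
manip.move_linear(p+.06*yd+[0,0,.03],.15,rv)
manip.move_linear(p,.08)
manip.dwell(.5)
st=manip.state();print(st["tool_pos"],st["tcp_rot"]-rv,st["gripper_width"],st["clock"],st["contact_force"])
for n in("side","top","wrist"):
    t=grab(n);pickle.dump(t,open(n+"7.pkl","wb"))
    if n=="side":cv2.imwrite("pics/s7.png",cv2.resize(t["image"][80:240,280:480],(800,600),interpolation=1))
    if n=="wrist":cv2.imwrite("pics/w7.png",t["image"])
```

```text
tri [ 0.4886 -0.5031  0.2182] [ 0.4872 -0.5035  0.2188]
[ 0.02459829  0.93937061 -0.34202014] [0.00895304 0.34190294 0.93969262]
view [ 0.49145179 -0.39397553  0.17525758] tcp [ 0.49162538 -0.37206597  0.14919321]
[ 0.49172706 -0.37192427  0.14926353] [-1.30406055e-04 -3.01637808e-05  2.82135248e-04] 0.03992051511498663 32.1417 [-0.65516441 -0.7356167  -1.07774856]
```

View pics/s7.png

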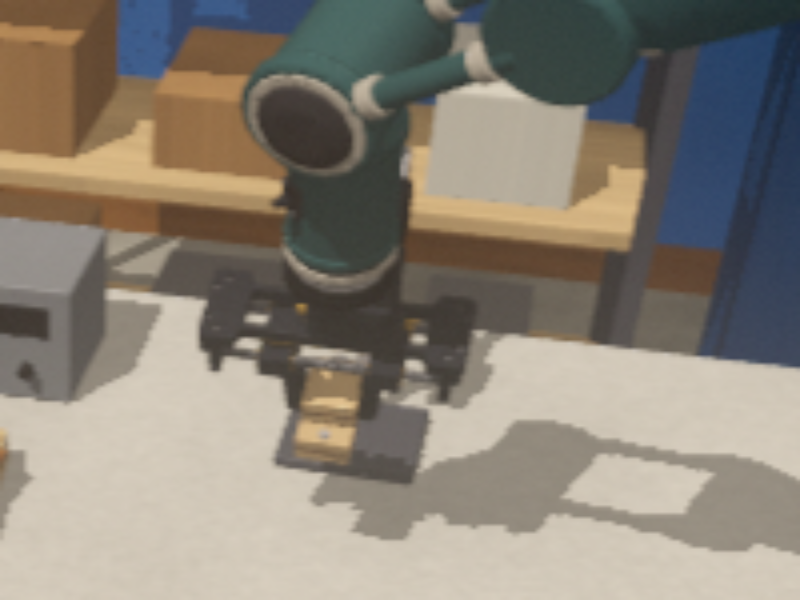

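The side view shows the block held at (325,415), tail toward us and bush toward the inspection camera, with nothing touching. Triangulation and depth differ by 3–4 mm along the lens axis, so I'll take the mean. Then a last check and hand-in.

Run:
```python
from h import *
f=np.load("fin.npz");p=f["p"]+[0,.0016,.0009]
manip.move_linear(p,.05);manip.dwell(.8)
c=grab("wrist");T=np.array(c["T_tool_cam"]);P=cloud(c);Q=(P-c["W"][:3,3])@c["W"][:3,:3]@T[:3,:3].T+T[:3,3]
m=(Q[...,0]<-.02)&(Q[...,0]>-.04)&(np.abs(Q[...,1])<.016)&(np.abs(Q[...,2])<.02);m[330:]=0;q=Q[m]
print("top plane",np.linalg.lstsq(np.c_[q[:,1:],np.ones(len(q))],q[:,0],rcond=None)[0].round(4),[Q[r,322,[0,2]].round(4).tolist() for r in(260,268,276)])
t=grab("top");P=cloud(t);k=(np.abs(P[...,0]-.57)<.06)&(np.abs(P[...,1]-.295)<.06)&(P[...,2]>.1)
print("canister bar",P[k].mean(0).round(3))
s=manip.state();print(s["tool_pos"]-p,np.abs(s["joint_velocities"]).max(),s["gripper_width"],s["contact_force"],s["clock"])
order.close_job()
```

```text
top plane [ 0.0017  0.0064 -0.0311] [[-0.0101, -0.0243], [-0.0208, -0.0248], [-0.0277, -0.0243]]
canister bar [0.562 0.29  0.119]
[-1.23411361e-05 -5.19934675e-06  9.09669898e-06] 0.0024989047723030997 0.039764140048679446 [ 0.52912043  0.35027009 -0.66328904] 33.4417
the job is handed in; nothing more can be done
```

I lifted the canister by its handle and stood it upright on the cork mat. I then took the smaller block from the jig and handed in with it held in front of the inspection camera. The robot clock read 33.4 s, against the 64 s limit.

**Canister:** Right after release, the wrist camera put it about 3 mm from the mat's centre with a level lid. The coarser top camera at the end read about 5–8 mm off centre, so the two disagree by a few millimetres.

**Block in the grip:** It sits within about 0.5 mm and 0.5° of where I planned, and it had not slipped at the last check. The arm was still and within 0.1 mm of its target.

**Position before the lens:** The main uncertainty is where the lens is. Depth from the wrist camera and two-view triangulation differed by about 3.5 mm along the lens axis and 2 mm in height, so I aimed at their mean. I took the stand to be turned about 1.5°, from its plate edge and the offset between lens and column. I trusted the stated 20° tilt, because a plane fitted to the glass gave an implausible angle; the shape of the lens outline fits 20°.

**Not checked:** I had no direct view of the bush face against the lens in the final pose. I did not re-measure the bystanders at the end, but the force readings showed no unexpected contact.

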